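# Hold the prism cell in the laser beam on the bench board

### The job

Swing the grey steel brace with the orange sight plate out until it clicks into its end detent, so that the red beam runs through the plate's hole. Then pick up the clear prism cell by its two white frosted faces only - never touch its clear faces with the fingers - and hold it upright and still in the beam between the laser and the sight plate, clear of everything, with the beam going squarely through the middle of its clear faces. Finish while holding it there, and leave the spare amber cell and the black bench dog standing where they are.

Things in the scene. Friction and masses are not known exactly. Their poses are not given: they have to be found in the camera images.
- rig: Bamboo bench board 320 x 380 x 18 mm, fixed on the table, carrying laser, brace and backstop. Origin on the table surface, 110 mm straight below the beam; the board covers x -170 to 150, y -190 to 190 mm. The red beam (a drawn line, not solid) runs along its y axis at x 0, z 110 mm, from the laser towards -y to a black backstop at y -159 (50 mm wide, top z 135).
- beam_mid (a point): Point on the beam amid the free stretch between laser and sight plate: x 0, y 20, z 110 mm in the rig's frame, same axes. The best place for the cell's centre; elsewhere on the beam between the two will do if the cell is well clear of both.
- laser_front (a point): Centre of the laser's lens, where the beam leaves: rig x 0, y 106, z 110 mm (axes as the rig's). The black laser body behind it spans rig x -32 to 32, y 110 to 185 mm, top z 142 mm.
- sight_hole (a point): Centre of the 14 mm hole in the orange sight plate, z 110 mm, 130 mm from the hinge axis. The plate stands on the brace, 50 mm wide along it, 4 mm thick, top z 138 mm. With the brace out it lies at rig x 0, y -100 mm, on the beam.
- brace (a joint): Brace hinge, vertical axis, rad: 0 = folded along the rig's +y; grows as it swings out, clockwise from above; 1.57 = hard end stop, along the rig's +x. Starts at 0 to 0.4. Light friction (under 1 N at the post); from about 1.42 a sprung roller climbs a ridge (2 to 4 N more; let go here it rolls back), is over it at 1.50, then pulls the brace to the stop: seated reads 1.56 to 1.57 and stays when let go.
- brace_hinge (a point): Point on the brace's hinge axis, 105 mm above the table (x -130, y -100 mm in the rig's frame).
- brace_post (a point): Grip post, upright, black, round, 20 mm diameter, on the brace's free end, 190 mm from the hinge axis, z 48 to 125 mm above the table. The point is on its axis at z 105 mm. The brace is a grey bar 24 mm wide, z 28 to 48 mm.
- cell: Clear prism cell: upright block 30 (x) x 34 (y) x 60 mm high, 0.09 to 0.18 kg, loose on the table. White frosted faces look along its +x and -x (30 mm apart, 30 mm wide); clear blue-tinted glass windows along +y and -y (34 mm apart, 22 mm wide). In the beam its y axis lies along the beam, either way round. Origin: centre of the underside.
- cell_center (a point): Centre of the clear prism cell, 30 mm above its underside; axes as the cell's.
- amber_cell: Spare amber cell with tan frosted faces, same shape and size; not needed, leave it standing. Origin: centre of the underside. The clear cell, this one and the bench dog swap places from start to start.
- bench_dog: Black plastic bench dog, 36 mm round foot, 52 mm high; leave it. Origin: centre of the underside.
There are look-alikes about, which are no part of the job. There is more than one size of the cell; the job needs the middle-sized.

How it is judged:
By the outcome, as a careful person would: the job done as asked, in the order asked, and still so for the second after the job is handed in, while the arm keeps its last pose, push and grip.
It also fails if it takes over 59 s, if anything falls off the work surface, if the arm or the gripper's body presses on something with over 40 N, if the wrist force passes 120 N, or if a joint passes its speed limit or range.

### The arm

A 7-joint arm with a two-finger parallel gripper is mounted at the origin on the work surface. World frame = base frame: x ahead of the robot, y to its left, z up, the work surface at z = 0. Lengths are in m, angles in rad, forces in N, time in s.
With the tool pointing down it reaches from about 0.425 to 0.925 m from the base axis. Payload 6.8 kg.
Tool frame: the origin (TCP) lies at the centre of the arm's flange, where the gripper is bolted on; the fingertips stand 173 mm ahead of it and the grasp point (between the pads) lies 155 mm ahead of it (finger_overhang is the distance from the TCP to the fingertips, in m); y points along the fingers, z is the direction in which the jaws open and shut, and the axes are right-handed (so a half turn about y gives the same grasp; the last joint's range is limited). The gripper opens to 85 mm and grips with 20 to 120 N. Pads are 22 mm wide; open, the fingers measure 114 mm over their backs; the gripper's body (76 mm by 85 mm) begins 54 mm behind the grasp point. The pads swing forward as they close: fully open they stand 13 mm farther back than shut.
Start: joints at [-1.334, 0.477, 0.022, 1.555, -0.011, 1.109, -0.083], TCP at [0.228, 0.635, 0.405] pointing down, gripper open.
Joint ranges: [-2.96, 2.96], [-0.34, 2.1], [-1.41, 1.46], [0.24, 2.44], [-1.37, 4.51], [0.17, 1.92], [-2.96, 2.96]. Speed limits (rad/s): [2.39, 2.39, 3.14, 3.14, 3.14, 3.14, 3.14].

### API

Orientations are given as a rotation vector (axis times angle).
In Python, from bench import get_obs, grab_frame, hand_in, finger_overhang gives the robot as it stands. The module is installed in compiled form; this text tells all that it offers.
- The arm moves only by the shell command python3 -m jog 'ROWS' [FORCE]. ROWS is JSON, a list of rows, each a list of 3 entries, a list of its own where there are three numbers: the shift along the tool's x, y, z in cm, then the turn about the tool's y in rad, then the gripper command: -1 is fully open, 1 is shut, values between are in proportion. In form: [[[x, y, z], twist, gripper], ...]. A call has 1 to 10 rows; each row is the pose to reach, as a shift and turn from the pose commanded when the call began, along the tool's axes at that moment; what a row does not reach only later rows make up. A row lasts 1/8 s, in which the tool goes at most 62.5 mm and 10.7 degrees, less where a joint would pass 70% of its speed; a pose out of reach is approached as far as the arm can. A call with a gripper value outside its range is refused whole. The fingers move at their own pace and stop on an object; FORCE is the grip in N (left out, the last holds). Time passes only in rows, so rows that repeat a pose let the fingers close. It gives the time, the measured TCP pose, the force and the opening at its end, in the units of the state.
- get_obs(): the state, without advancing time (a new reading comes with each control period).
- grab_frame(name): name is "scene" or "side" or "wrist"; returns a dict with "image" (420x560x3 uint8, blue, green, red), "fx", "fy", "cx", "cy" (pixels), "origin" and "rotation" of the camera in the world. Camera axes: x right, y up, looking along -z (the intrinsics and any distortion apply to the point x, -y, -z); pixel columns grow to the right and rows downward; lengths in m; the calibration is good to about 2 mm. The wrist camera is an equidistant fisheye: a pixel r from the principal point sees the ray r / f radians off the axis. A picture is of the moment at which its call begins. There is no depth.
- hand_in(): hands the job in, once; it reports no verdict.
The state is a dict: "clock": time; "joints": joint angles; "qvel": joint speeds; "tau": joint torques, N m; "tcp_pos": TCP position; "orientation": TCP orientation; "contact_force": force on the tool from outside, world axes, zero at the start; "moment": the same for the moment, N m; "grip_width": finger opening in m.
Only numpy, scipy, OpenCV 4.12 (cv2) and the standard library are available. Lean on these libraries where they do the work, as an engineer would, in place of code of your own. Each camera call takes 0.05 s, during which the arm holds its last target.

## Working session

There is one attempt and no reset: what is moved stays moved. The work goes in short steps, Python scripts to look and compute and a shell command to move; the robot and the scene stay as the last step left them, time stands still between calls to the robot, and variables do not carry over. Pictures are saved under pics/ and viewed, and the job is handed in when it is done.

```bash
mkdir -p pics; ls
python3 - <<'E'
from bench import *
import cv2,numpy as np
o=get_obs()
for k,v in o.items(): print(k,np.round(v,4))
print(finger_overhang)
for n in ["scene","side","wrist"]:
    f=grab_frame(n); cv2.imwrite(f"pics/{n}0.png",f["image"])
    print(n,f["fx"],f["fy"],f["cx"],f["cy"],np.round(f["origin"],4),np.round(f["rotation"],4).tolist(),[k for k in f])
E
```

```text
pics
clock 0.0
joints [-1.3341  0.4778  0.0224  1.5565 -0.0115  1.1093 -0.0831]
qvel [ 0.001  -0.0011 -0.0007 -0.0003  0.0012  0.0004 -0.0001]
tau [ 6.00000e-04 -5.96464e+01  1.60890e+00 -2.81177e+01  1.26000e-02
  9.50000e-03 -0.00000e+00]
tcp_pos [0.2281 0.635  0.4037]
orientation [-1.5557  0.2708 -0.2705]
contact_force [-0.6592 -0.486   0.0408]
moment [-0.0029  0.0061  0.0144]
grip_width 0.0852
0.1734
scene 514.7645520830201 514.7645520830201 271.12834675452467 208.05390205351128 [1.0337 0.6087 1.0609] [0.3163, 0.7987, 2.3194] ['image', 'fx', 'fy', 'cx', 'cy', 'origin', 'rotation']
side 470.8166511497927 470.8166511497927 273.4643631558209 206.0819357634193 [-0.1303 -0.6145  0.9645] [0.778, -0.3247, -0.76] ['image', 'fx', 'fy', 'cx', 'cy', 'origin', 'rotation']
wrist 325.19226210127806 325.19226210127806 283.69215449184685 213.06709914923132 [0.1567 0.66   0.3729] [-0.2578, -0.1787, 1.2178] ['image', 'fx', 'fy', 'cx', 'cy', 'origin', 'rotation']
```

View pics/scene0.png

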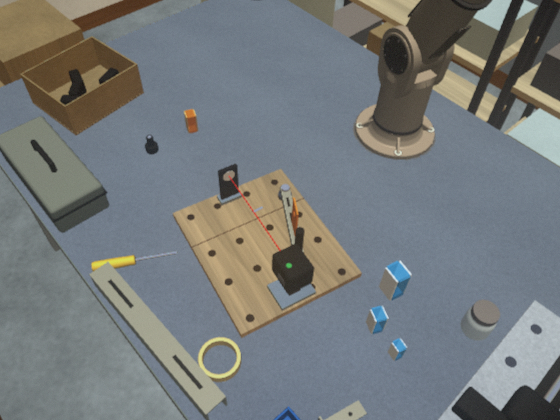

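View pics/side0.png

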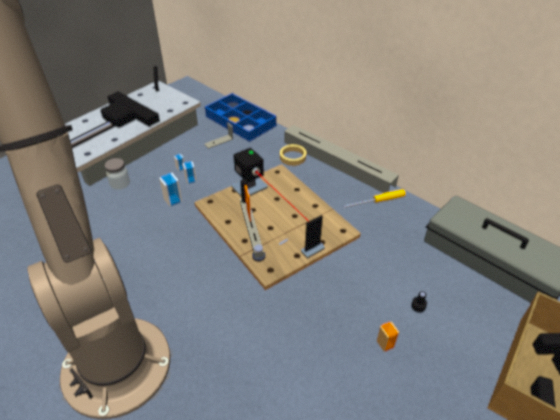

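View pics/wrist0.png

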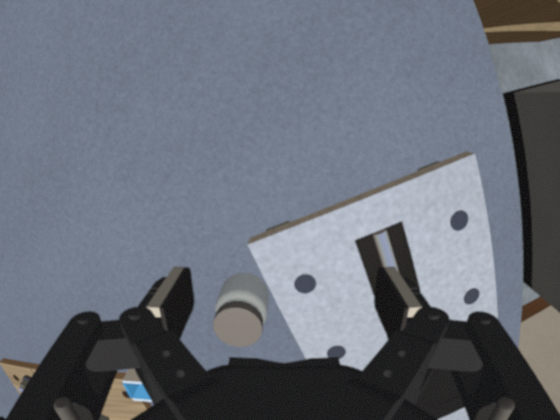

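The scene picture shows three blue and white cells: the largest at (397,280), the middle at (377,319) and the smallest at (398,349). The amber cell is at (191,121), the dog at (151,145), and the board has the laser at (292,270), the backstop at (229,182) and the brace from (286,190) to (299,240). I'll enlarge crops to measure.

```bash
cat > h.py <<'E'
import numpy as np,cv2
from bench import *
from scipy.spatial.transform import Rotation as R
def ray(f,u,v,fish=False):
    x=(u-f["cx"])/f["fx"]; y=(v-f["cy"])/f["fy"]
    if fish:
        r=np.hypot(x,y); d=np.array([x/r*np.sin(r),-y/r*np.sin(r),-np.cos(r)])
    else: d=np.array([x,-y,-1.])
    return R.from_rotvec(f["rotation"]).apply(d)
def onz(f,u,v,z,fish=False):
    d=ray(f,u,v,fish); o=np.array(f["origin"]); return o+d*(z-o[2])/d[2]
def proj(f,p,fish=False):
    q=R.from_rotvec(f["rotation"]).inv().apply(np.array(p)-f["origin"]); x,y,z=q[0],-q[1],-q[2]
    if fish:
        r=np.hypot(x,y);t=np.arctan2(r,z); return np.array([f["cx"]+f["fx"]*t*x/r,f["cy"]+f["fy"]*t*y/r])
    return np.array([f["cx"]+f["fx"]*x/z,f["cy"]+f["fy"]*y/z])
def crop(im,x0,y0,x1,y1,s,name):
    c=cv2.resize(im[y0:y1,x0:x1],None,fx=s,fy=s,interpolation=cv2.INTER_CUBIC)
    for g in range((x0+9)//10*10,x1,10): 
        cv2.line(c,(int((g-x0)*s),0),(int((g-x0)*s),5),(0,255,255),1)
        if g%20==0: cv2.putText(c,str(g),(int((g-x0)*s),16),0,.35,(0,255,255),1)
    for g in range((y0+9)//10*10,y1,10):
        cv2.line(c,(0,int((g-y0)*s)),(5,int((g-y0)*s)),(0,255,255),1)
        if g%20==0: cv2.putText(c,str(g),(6,int((g-y0)*s)+4),0,.35,(0,255,255),1)
    cv2.imwrite("pics/"+name+".png",c)
E
python3 - <<'E'
from h import *
a=cv2.imread("pics/scene0.png");b=cv2.imread("pics/side0.png")
crop(a,350,250,430,365,5,"c1")
crop(a,165,160,365,340,4,"c2")
crop(b,150,145,210,215,8,"c3")
crop(b,185,140,365,295,4,"c4")
E
```

```text
(no output)
```

View pics/c1.png

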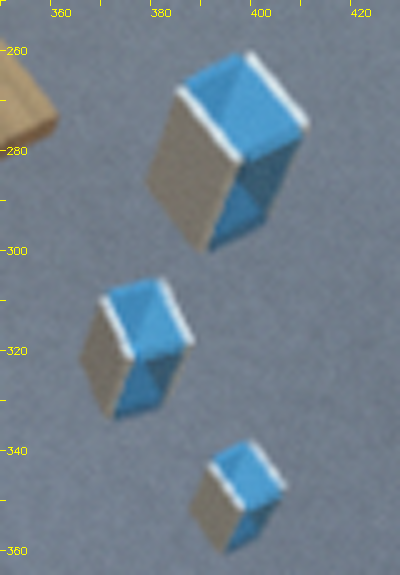

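View pics/c2.png

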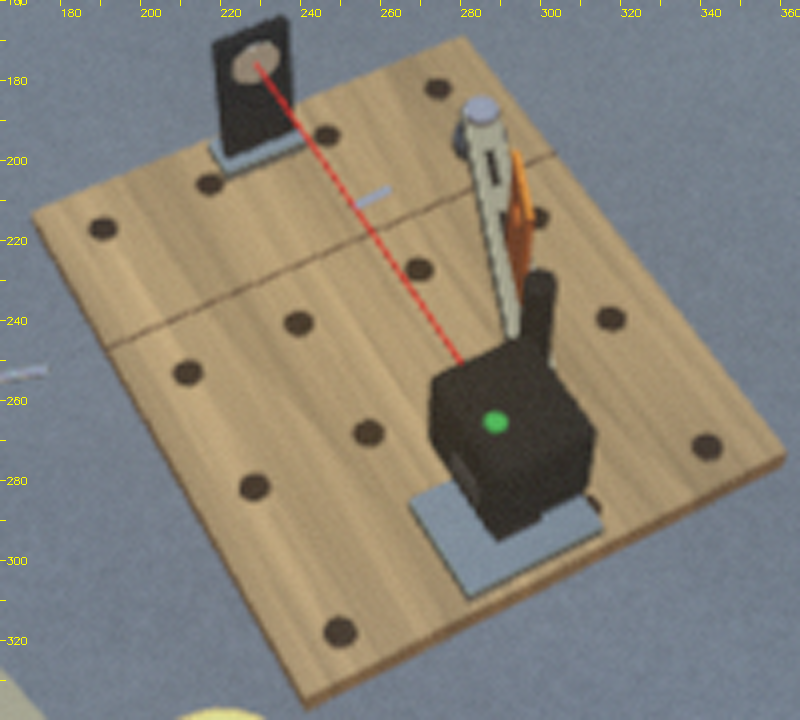

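View pics/c3.png

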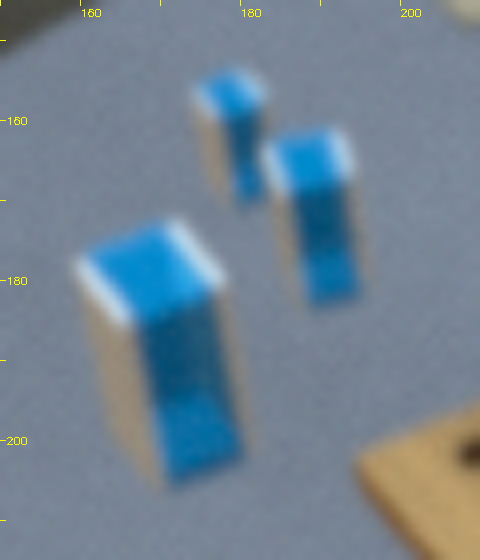

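View pics/c4.png

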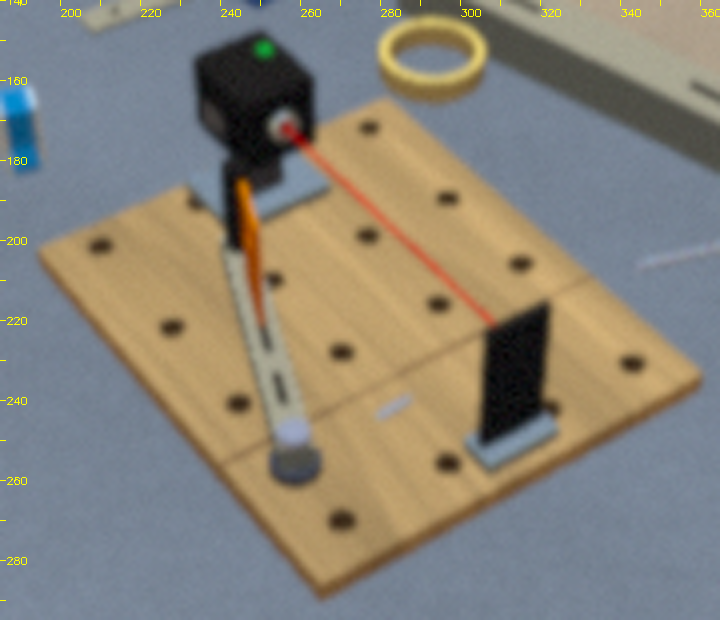

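```bash
cat > m1.py <<'E'
from h import *
from scipy.optimize import least_squares
fs=grab_frame("scene");fd=grab_frame("side")
K=[(-170,-190),(150,-190),(150,190),(-170,190)]
S=[(280.5,169.2),(173.2,213.7),(241.2,334.2),(361.7,273.7)]
D=[(265.5,286.2),(360,233.7),(282,164.5),(195,203)]
def rig(p,q):
    c,s=np.cos(p[2]),np.sin(p[2]); q=np.array(q,float)/1000
    return np.array([p[0]+c*q[0]-s*q[1],p[1]+s*q[0]+c*q[1],q[2]])
def res(p,sep=False):
    r=[]
    for k,s,d in zip(K,S,D):
        w=rig(p,(*k,18)); r+=list(proj(fs,w)-s)+list(proj(fd,w)-d)
    return r
best=min((least_squares(res,[.6,.1,a]) for a in np.arange(-3,3.2,.7)),key=lambda b:b.cost)
P=best.x; print("rig",P,np.round(best.fun,1))
if __name__=="__main__":
    for n,q in dict(laser=(0,106,110),hole=(0,-100,110),hinge=(-130,-100,105),back=(0,-159,110),mid=(0,20,110)).items():
        w=rig(P,q); print(n,np.round(w,4),np.round(proj(fs,w),1),np.round(proj(fd,w),1))
    def box(p,sc):
        c,s=np.cos(p[2]),np.sin(p[2])
        return [np.array([p[0]+c*x-s*y,p[1]+s*x+c*y,60*sc/1000]) for x,y in np.array([(-15,-17),(-15,17),(15,17),(15,-17)])*sc/1000]
    # top corners scene: order frost-edge near camera-left first
    cells={"large":([(383,268),(395.5,283),(411,275),(398,260)],[(158.5,178),(165,185.5),(177.5,180),(171,172.5)]),
           "mid":([(368.5,309),(375,322),(388.5,319),(382,305)],[(183,163),(185.5,169),(194,167),(192.5,161)]),
           "small":([(390,343),(397.5,352),(407,348),(399.5,338)],[(174.5,156.5),(177.5,160),(183.5,157.5),(180,153)])}
    for n,(s,d) in cells.items():
        s=np.array(s);d=np.array(d)
        # order unknown: try cyclic shifts per camera keeping frost axis (0-1 edge is frost face => y-edge)
        o=[]
        for so in range(0,4,2):
          for do in range(0,4):
            for flip in (1,-1):
              dd=np.roll(d[::flip],do,0)
              for a in np.arange(-3,3.2,.8):
                def r(p):
                    B=box(p,p[3]); return np.concatenate([(proj(fs,b)-x) for b,x in zip(B,np.roll(s,so,0))]+[(proj(fd,b)-x) for b,x in zip(B,dd)])
                o.append(least_squares(r,[.5,.3,a,1]))
        b=min(o,key=lambda t:t.cost); print(n,b.x,b.cost,np.round(b.fun,1))
E
python3 m1.py
```

```text
rig [ 0.57688961  0.06007022 -0.20017612] [ 0.1 -0.8 -0.8 -0.2 -0.9 -0.9  0.5 -0.7 -0.6  0.4 -0.7 -0.5 -0.2 -0.9
 -1.2 -1.1]
laser [0.598 0.164 0.11 ] [282.4 254.4] [256.  171.7]
hole [ 0.557  -0.0379  0.11  ] [239.4 191.6] [298.7 212. ]
hinge [ 0.4296 -0.0121  0.105 ] [285.8 173.7] [257.4 233.9]
back [ 0.5453 -0.0958  0.11  ] [228.5 175.6] [312.6 225.1]
mid [0.5809 0.0797 0.11  ] [263.5 226.7] [272.8 187.6]
large [0.41776326 0.34949496 4.31022871 1.19269598] 497.98737809974347 [ -1.9   2.4  -5.4  22.1   2.5   0.9   6.2 -18.7   2.    2.7   2.9   4.8
  -0.6   4.4  -1.7   2.5]
mid [0.51653229 0.38581763 0.94214861 0.82608457] 308.21005510390484 [  2.    1.3   8.2 -12.6  -2.7   0.9  -9.1  15.8  -1.    2.9  -1.6   2.
   0.6   3.1   0.1   4.1]
small [0.53204367 0.4586702  0.14172795 0.62038929] 185.7763217777987 [ 6.3 -3.   7.3 -5.7 -6.9  4.6 -8.   8.3  1.3  1.8 -0.4  3.  -1.9  3.7
 -0.7  1.5]
```

```bash
sed -i 's/\[(-15,-17),(-15,17),(15,17),(15,-17)\]/[(-15,17),(-15,-17),(15,-17),(15,17)]/; s/for flip in (1,-1)/for flip in (1,)/' m1.py
cat >> m1.py <<'E'
    for a in (0,.1,.2,.3,.4):
        w=rig(P,(-130+190*np.sin(a),-100+190*np.cos(a),125)); print(a,np.round(w,4),np.round(proj(fs,w),1),np.round(proj(fd,w),1))
E
python3 m1.py|tail -8
```

```text
-0.6 -0.2]
small [ 0.53423716  0.4587185  -0.22094981  0.76033872] 1.7261019753119249 [-0.5  0.1 -0.5 -0.3  0.2 -0.5  0.2  1.  -0.8 -0.5 -0.4  0.1  0.1  0.2
  0.1  0.7]
0 [0.4674 0.1741 0.125 ] [328.5 222.3] [219.2 187.6]
0.1 [0.4858 0.1694 0.125 ] [321.3 225.3] [225.3 185.2]
0.2 [0.5036 0.1629 0.125 ] [313.6 227.6] [231.7 183.2]
0.3 [0.5207 0.1546 0.125 ] [305.5 229.4] [238.3 181.6]
0.4 [0.5369 0.1447 0.125 ] [297.2 230.4] [245.  180.5]
```

```bash
python3 m1.py|grep -A1 -E "large|mid \[0.[0-9]*\s|small"
python3 - <<'E'
from h import *
a=cv2.imread("pics/scene0.png")
f=grab_frame("scene")
print(cv2.__version__)
E
```

```text
mid [0.5809 0.0797 0.11  ] [263.5 226.7] [272.8 187.6]
large [ 0.42067192  0.3497903  -0.19721308  1.37155332] 3.4231145360088333 [ 0.5  0.4  0.2 -0.2  0.6 -0.6  1.2  0.4  0.5 -0.3  0.8  0.6  1.2  0.8
  0.7  0.1]
--
small [ 0.53423716  0.4587185  -0.22094981  0.76033872] 1.7261019753119249 [-0.5  0.1 -0.5 -0.3  0.2 -0.5  0.2  1.  -0.8 -0.5 -0.4  0.1  0.1  0.2
  0.1  0.7]
4.12.0
```

```bash
python3 m1.py|tail -12|head -6
python3 - <<'E'
from h import *
o=get_obs(); print(R.from_rotvec(o["orientation"]).as_matrix().round(3))
a=cv2.imread("pics/side0.png");crop(a,225,165,265,215,12,"c5")
E
```

```text
mid [0.5809 0.0797 0.11  ] [263.5 226.7] [272.8 187.6]
large [ 0.42067192  0.3497903  -0.19721308  1.37155332] 3.4231145360088333 [ 0.5  0.4  0.2 -0.2  0.6 -0.6  1.2  0.4  0.5 -0.3  0.8  0.6  1.2  0.8
  0.7  0.1]
mid [ 0.51911154  0.38622907 -0.44167643  0.99793737] 1.1733274305963146 [-0.6  0.1 -0.4  0.2  0.2 -0.5 -0.1  0.5 -0.5 -0.1 -0.5  0.2  0.4  0.1
 -0.6 -0.2]
small [ 0.53423716  0.4587185  -0.22094981  0.76033872] 1.7261019753119249 [-0.5  0.1 -0.5 -0.3  0.2 -0.5  0.2  1.  -0.8 -0.5 -0.4  0.1  0.1  0.2
[[ 0.941 -0.     0.338]
 [-0.338  0.     0.941]
 [-0.    -1.     0.   ]]
```

View pics/c5.png

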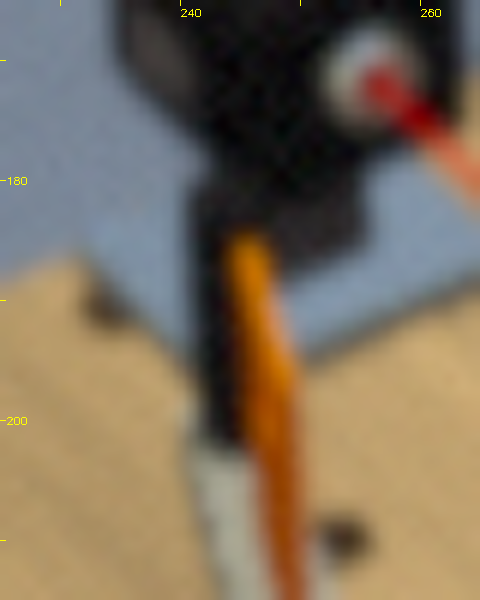

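```bash
cat > g.py <<'E'
from h import *
P=(0.5769,0.0601,-0.2002)
def rig(q,p=P):
    c,s=np.cos(p[2]),np.sin(p[2]); q=np.array(q,float)/1000
    return np.array([p[0]+c*q[0]-s*q[1],p[1]+s*q[0]+c*q[1],q[2]])
def post(a,z=105): return rig((-130+190*np.sin(a),-100+190*np.cos(a),z))
def go(t,yaw):
    o=get_obs(); M=R.from_rotvec(o["orientation"]).as_matrix()
    d=M.T@(np.array(t)-o["tcp_pos"])*100
    y=np.arctan2(M[1,2],M[0,2]); tw=-(yaw-y); tw=(tw+np.pi)%(2*np.pi)-np.pi
    print("t=%.2f"%o["clock"],"shift cm",d.round(2),"twist",round(tw,3),"yaw now",round(y,3),"tcp",np.round(o["tcp_pos"],4),"F",np.round(o["contact_force"],1),"w",round(o["grip_width"],4),"j7",round(o["joints"][6],2))
E
python3 - <<'E'
from g import *
a=.37
p=post(a); print(p)
go([p[0],p[1],.33],-.2-a)
E
```

```text
[0.53217206 0.14789049 0.105     ]
t=0.60 shift cm [ 45.09   7.47 -35.6 ] twist 1.796 yaw now 1.226 tcp [0.2281 0.6353 0.4047] F [-0.5 -0.2  0.2] w 0.0852 j7 -0.08
```

```bash
python3 -m jog '[[[45.1,7.4,-35.6],1.8,-0.05],[[45.1,7.4,-35.6],1.8,-0.05],[[45.1,7.4,-35.6],1.8,-0.05],[[45.1,7.4,-35.6],1.8,-0.05],[[45.1,7.4,-35.6],1.8,-0.05],[[45.1,7.4,-35.6],1.8,-0.05],[[45.1,7.4,-35.6],1.8,-0.05],[[45.1,7.4,-35.6],1.8,-0.05],[[45.1,7.4,-35.6],1.8,-0.05],[[45.1,7.4,-35.6],1.8,-0.05]]'
python3 - <<'E'
from g import *
p=post(.37)
go([p[0],p[1],.33],-.57)
E
```

```text
clock: 1.85
tcp_pos: [0.5339, 0.1432, 0.3308]
orientation: [-0.873, 1.624, -1.627]
contact_force: [0.2, 0.1, -0.3]
grip_width: 0.045
t=1.85 shift cm [-0.29  0.08 -0.4 ] twist -0.015 yaw now -0.585 tcp [0.5339 0.1432 0.3308] F [ 0.2  0.1 -0.3] w 0.045 j7 -0.7
```

Run:
```python
from g import *
f=grab_frame("wrist");cv2.imwrite("pics/w1.png",f["image"])
p=post(.37); go([p[0],p[1],.33],-.57)
for a in(.3,.35,.37,.4,.45):print(a,proj(f,post(a,125),True).round(1))
t=get_obs()["tcp_pos"];print(proj(f,[t[0],t[1],.125],True))
crop(grab_frame("side")["image"],190,110,330,240,5,"s1")
```

```text
t=1.90 shift cm [-0.29  0.07 -0.43] twist -0.019 yaw now -0.589 tcp [0.5341 0.1431 0.3307] F [ 0.5 -1.2  0.4] w 0.045 j7 -0.71
0.3 [255.8 241.7]
0.35 [272.1 240.8]
0.37 [278.7 240.7]
0.4 [288.5 240.7]
0.45 [304.9 241.3]
[286.01538377 245.38954964]
```

View pics/w1.png

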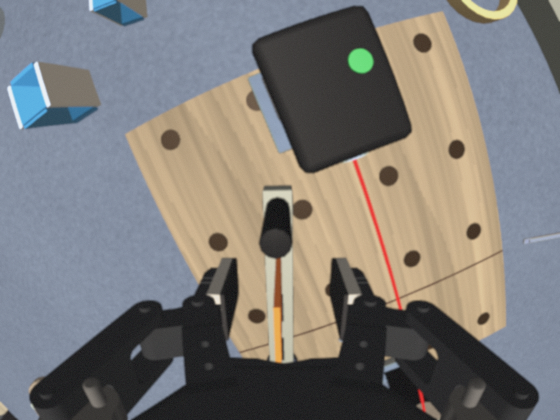

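View pics/s1.png

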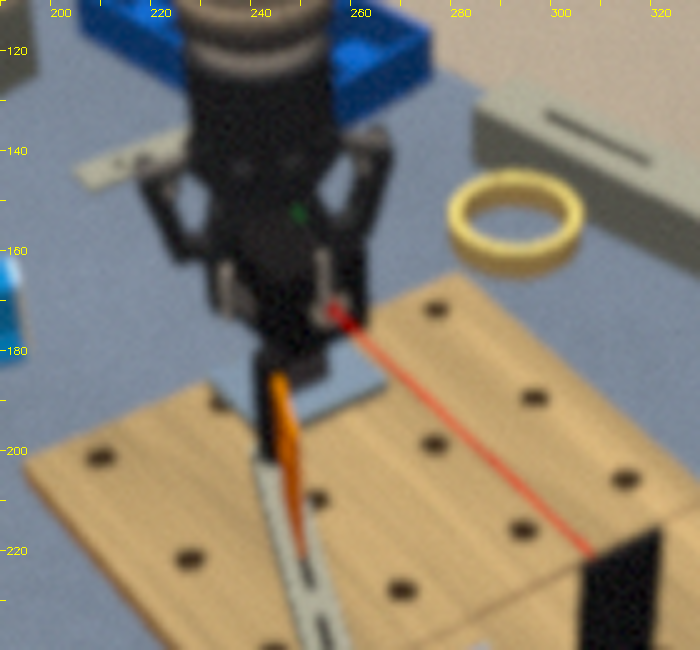

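The wrist view shows the black post top at (276,243), which puts the brace at about 0.36 rad. It lies between the jaws and fits the model. I'll lower over it.

```bash
python3 -m jog '[[[-0.3,3,-0.4],0,-0.05],[[-0.3,6.6,-0.4],0,-0.05],[[-0.3,6.6,-0.4],0,-0.05],[[-0.3,6.6,-0.4],0,-0.05]]'
python3 - <<'E'
from g import *
f=grab_frame("wrist");cv2.imwrite("pics/w2.png",f["image"])
p=post(.362); go([p[0],p[1],.265],-.562)
for a in (.5,.7,.9,1.1,1.3,1.45,1.57,1.62,1.65): 
    p=post(a); print(a,end=' ');go([p[0],p[1],.265],-.2-a)
E
```

```text
clock: 2.45
tcp_pos: [0.5308, 0.1533, 0.2658]
orientation: [-0.881, 1.617, -1.616]
contact_force: [0.2, 0.2, -0.6]
grip_width: 0.0451
t=2.50 shift cm [0.38 0.12 0.23] twist -0.011 yaw now -0.573 tcp [0.531  0.1531 0.2662] F [ 0.5 -0.3  0.4] w 0.0453 j7 -0.65
0.5 t=2.50 shift cm [0.53 0.12 2.84] twist 0.127 yaw now -0.573 tcp [0.531  0.1531 0.2662] F [ 0.5 -0.3  0.4] w 0.0453 j7 -0.65
0.7 t=2.50 shift cm [1.39 0.12 6.54] twist 0.327 yaw now -0.573 tcp [0.531  0.1531 0.2662] F [ 0.5 -0.3  0.4] w 0.0453 j7 -0.65
0.9 t=2.50 shift cm [2.96 0.12 9.99] twist 0.527 yaw now -0.573 tcp [0.531  0.1531 0.2662] F [ 0.5 -0.3  0.4] w 0.0453 j7 -0.65
1.1 t=2.50 shift cm [ 5.19  0.12 13.06] twist 0.727 yaw now -0.573 tcp [0.531  0.1531 0.2662] F [ 0.5 -0.3  0.4] w 0.0453 j7 -0.65
1.3 t=2.50 shift cm [ 7.98  0.12 15.63] twist 0.927 yaw now -0.573 tcp [0.531  0.1531 0.2662] F [ 0.5 -0.3  0.4] w 0.0453 j7 -0.65
1.45 t=2.50 shift cm [10.38  0.11 17.16] twist 1.077 yaw now -0.573 tcp [0.531  0.1531 0.2662] F [ 0.5 -0.3  0.4] w 0.0453 j7 -0.65
1.57 t=2.50 shift cm [12.45  0.11 18.12] twist 1.197 yaw now -0.573 tcp [0.531  0.1531 0.2662] F [ 0.5 -0.3  0.4] w 0.0453 j7 -0.65
1.62 t=2.50 shift cm [13.34  0.11 18.44] twist 1.247 yaw now -0.573 tcp [0.531  0.1531 0.2662] F [ 0.5 -0.3  0.4] w 0.0453 j7 -0.65
1.65 t=2.50 shift cm [13.89  0.11 18.61] twist 1.277 yaw now -0.573 tcp [0.531  0.1531 0.2662] F [ 0.5 -0.3  0.4] w 0.0453 j7 -0.65
```

View pics/w2.png

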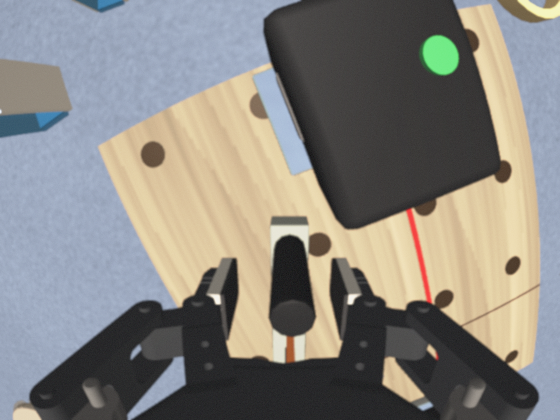

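The post stands between the pads: its top is at (291,315) and the pads are at about columns 230 and 340. Next I'll work out the arc rows.

Run:
```python
from g import *
for a in (.45,.56,.68,.8,.92,1.04,1.16,1.28,1.38): 
    p=post(a); print(a,end=' ');go([p[0],p[1],.265],-.2-a)
```

```text
0.45 t=2.50 shift cm [0.44 0.12 1.9 ] twist 0.077 yaw now -0.573 tcp [0.531  0.1531 0.2662] F [ 0.5 -0.3  0.4] w 0.0453 j7 -0.65
0.56 t=2.50 shift cm [0.71 0.12 3.97] twist 0.187 yaw now -0.573 tcp [0.531  0.1531 0.2662] F [ 0.5 -0.3  0.4] w 0.0453 j7 -0.65
0.68 t=2.50 shift cm [1.27 0.12 6.18] twist 0.307 yaw now -0.573 tcp [0.531  0.1531 0.2662] F [ 0.5 -0.3  0.4] w 0.0453 j7 -0.65
0.8 t=2.50 shift cm [2.09 0.12 8.3 ] twist 0.427 yaw now -0.573 tcp [0.531  0.1531 0.2662] F [ 0.5 -0.3  0.4] w 0.0453 j7 -0.65
0.92 t=2.50 shift cm [ 3.16  0.12 10.32] twist 0.547 yaw now -0.573 tcp [0.531  0.1531 0.2662] F [ 0.5 -0.3  0.4] w 0.0453 j7 -0.65
1.04 t=2.50 shift cm [ 4.46  0.12 12.19] twist 0.667 yaw now -0.573 tcp [0.531  0.1531 0.2662] F [ 0.5 -0.3  0.4] w 0.0453 j7 -0.65
1.16 t=2.50 shift cm [ 5.97  0.12 13.89] twist 0.787 yaw now -0.573 tcp [0.531  0.1531 0.2662] F [ 0.5 -0.3  0.4] w 0.0453 j7 -0.65
1.28 t=2.50 shift cm [ 7.68  0.12 15.4 ] twist 0.907 yaw now -0.573 tcp [0.531  0.1531 0.2662] F [ 0.5 -0.3  0.4] w 0.0453 j7 -0.65
1.38 t=2.50 shift cm [ 9.23  0.11 16.49] twist 1.007 yaw now -0.573 tcp [0.531  0.1531 0.2662] F [ 0.5 -0.3  0.4] w 0.0453 j7 -0.65
```

```bash
python3 -m jog '[[[0.4,0.1,1.0],0.04,-0.05],[[0.4,0.1,1.9],0.08,-0.05],[[0.7,0.1,4.0],0.19,-0.05],[[1.3,0.1,6.2],0.31,-0.05],[[2.1,0.1,8.3],0.43,-0.05],[[3.2,0.1,10.3],0.55,-0.05],[[4.5,0.1,12.2],0.67,-0.05],[[6.0,0.1,13.9],0.79,-0.05],[[7.7,0.1,15.4],0.91,-0.05],[[9.2,0.1,16.5],1.01,-0.05]]'
python3 - <<'E'
from g import *
f=grab_frame("wrist");cv2.imwrite("pics/w3.png",f["image"])
crop(grab_frame("scene")["image"],165,110,365,290,4,"s3")
for a in (1.2,1.25,1.3,1.35,1.4):print(a,proj(f,post(a,125),True).round(1))
for a in (1.38,1.46,1.52,1.57,1.6,1.63): 
    p=post(a); print(a,end=' ');go([p[0],p[1],.265],-.2-a)
E
```

```text
clock: 3.75
tcp_pos: [0.6197, -0.0157, 0.264]
orientation: [-0.021, -2.212, 2.212]
contact_force: [-0.7, 0.2, -1.2]
grip_width: 0.0448
1.2 [195.7 313.2]
1.25 [217.6 311.1]
1.3 [240.6 309.7]
1.35 [264.4 308.9]
1.4 [288.5 308.7]
1.38 t=3.85 shift cm [-0.02 -0.08 -0.35] twist -0.01 yaw now -1.59 tcp [ 0.6194 -0.0174  0.2642] F [-0.2  0.9 -1. ] w 0.045 j7 -1.16
1.46 t=3.85 shift cm [ 0.03 -0.08  1.17] twist 0.07 yaw now -1.59 tcp [ 0.6194 -0.0174  0.2642] F [-0.2  0.9 -1. ] w 0.045 j7 -1.16
1.52 t=3.85 shift cm [ 0.14 -0.08  2.3 ] twist 0.13 yaw now -1.59 tcp [ 0.6194 -0.0174  0.2642] F [-0.2  0.9 -1. ] w 0.045 j7 -1.16
1.57 t=3.85 shift cm [ 0.29 -0.07  3.24] twist 0.18 yaw now -1.59 tcp [ 0.6194 -0.0174  0.2642] F [-0.2  0.9 -1. ] w 0.045 j7 -1.16
1.6 t=3.85 shift cm [ 0.4  -0.07  3.8 ] twist 0.21 yaw now -1.59 tcp [ 0.6194 -0.0174  0.2642] F [-0.2  0.9 -1. ] w 0.045 j7 -1.16
1.63 t=3.85 shift cm [ 0.53 -0.07  4.35] twist 0.24 yaw now -1.59 tcp [ 0.6194 -0.0174  0.2642] F [-0.2  0.9 -1. ] w 0.045 j7 -1.16
```

View pics/w3.png

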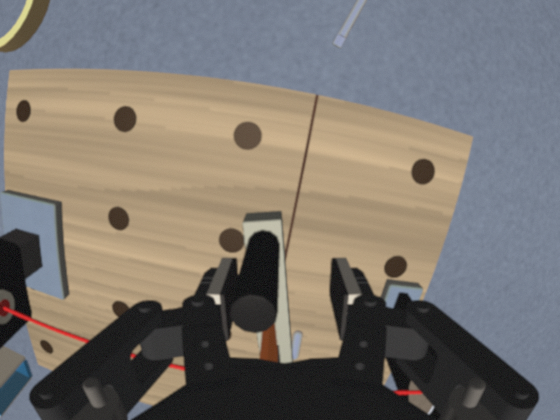

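View pics/s3.png

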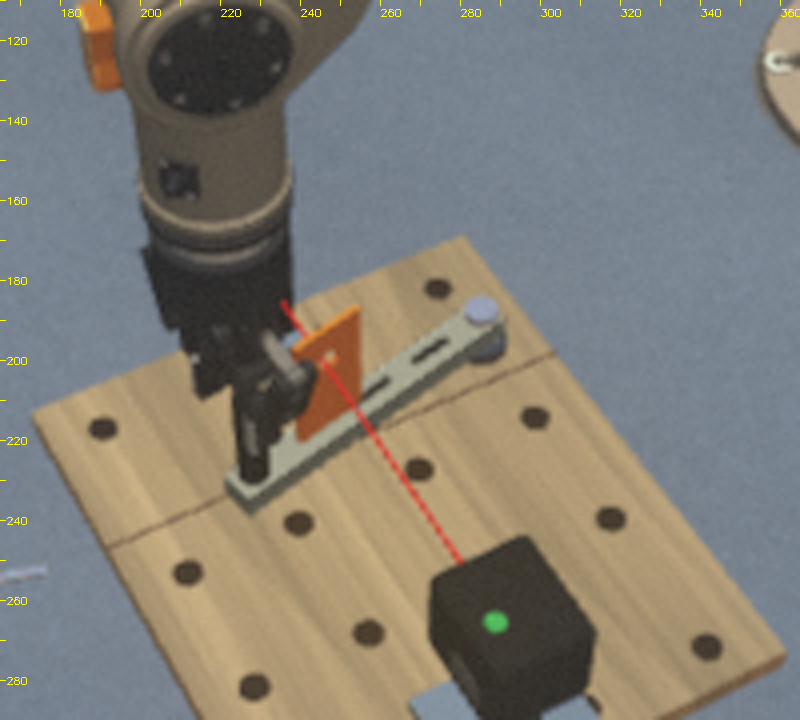

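The brace is at about 1.33 with the trailing pad against the post (post top at (255,313)). I'll push on through the detent.

```bash
python3 -m jog '[[[0,0,0.6],0.04,-0.05],[[0,0,1.2],0.07,-0.05],[[0.1,0,1.8],0.1,-0.05],[[0.1,0,2.4],0.14,-0.05],[[0.2,0,3.0],0.18,-0.05],[[0.4,0,3.6],0.21,-0.05],[[0.4,0,3.9],0.22,-0.05],[[0.4,0,3.9],0.22,-0.05]]'
python3 - <<'E'
from g import *
f=grab_frame("wrist");cv2.imwrite("pics/w4.png",f["image"])
crop(grab_frame("scene")["image"],165,110,365,290,4,"s4")
for a in (1.4,1.5,1.57):print(a,proj(f,post(a,125),True).round(1))
for a in (1.57,1.63): 
    p=post(a); print(a,end=' ');go([p[0],p[1],.265],-.2-a)
E
```

```text
clock: 4.85
tcp_pos: [0.6144, -0.0542, 0.2637]
orientation: [-0.247, -2.096, 2.098]
contact_force: [0.3, -0.2, -0.1]
grip_width: 0.0449
1.4 [192.2 313.5]
1.5 [236.8 309.4]
1.57 [270.2 308.1]
1.57 t=4.95 shift cm [-0.04 -0.14 -0.4 ] twist -0.034 yaw now -1.804 tcp [ 0.6146 -0.0535  0.2636] F [ 0.2 -0.  -0.8] w 0.0452 j7 -1.28
1.63 t=4.95 shift cm [-0.04 -0.14  0.74] twist 0.026 yaw now -1.804 tcp [ 0.6146 -0.0535  0.2636] F [ 0.2 -0.  -0.8] w 0.0452 j7 -1.28
```

View pics/w4.png

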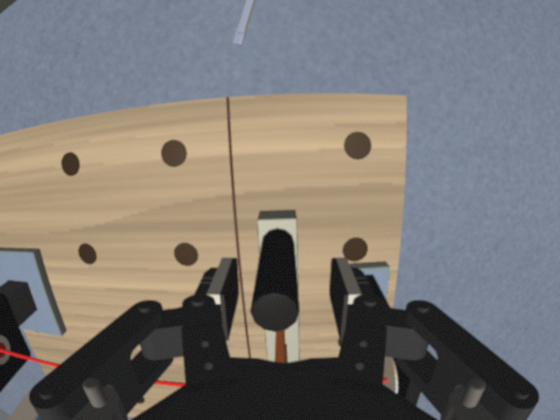

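View pics/s4.png

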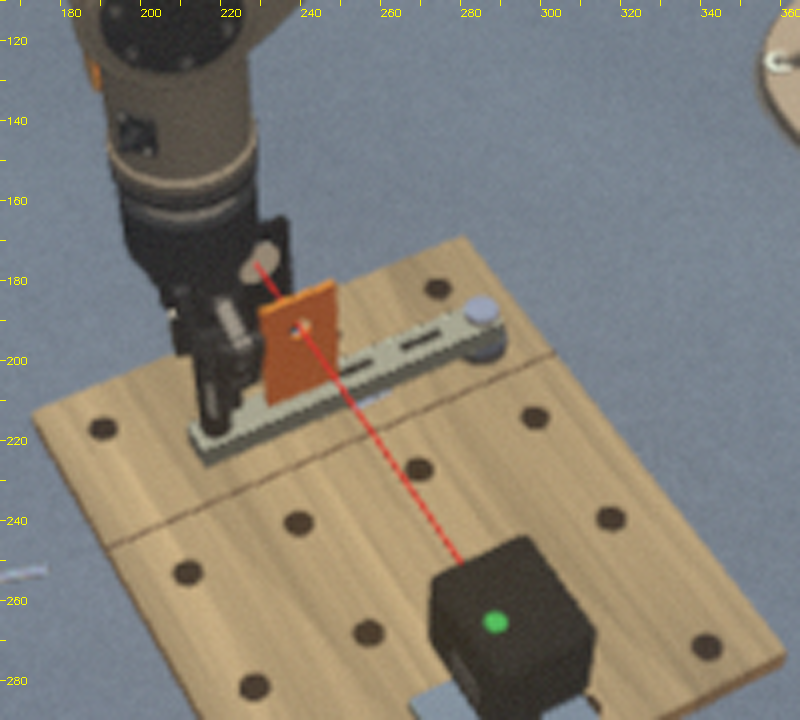

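The brace has snapped away from the pad and is centred between the fingers, and the beam passes through the hole at (239,191) and on to the backstop. It is seated, so I'll lift off and go to the cell.

```bash
python3 -m jog '[[[0,-5,0],0,-0.05],[[0,-10,0],0,-0.05],[[0,-14,0],0,-0.05],[[0,-14,0],0,-0.05]]'
python3 - <<'E'
from g import *
go([.5191,.3862,.33],-.442)
E
```

```text
clock: 5.45
tcp_pos: [0.6154, -0.0539, 0.407]
orientation: [-0.252, -2.101, 2.099]
contact_force: [0.3, 0.1, -0.5]
grip_width: 0.0447
t=5.45 shift cm [ 19.58   7.65 -40.59] twist -1.362 yaw now -1.804 tcp [ 0.6154 -0.0539  0.407 ] F [ 0.3  0.1 -0.5] w 0.0447 j7 -1.39
```

```bash
python3 -m jog '[[[19.6,4,-40.6],-1.36,-0.4],[[19.6,4,-40.6],-1.36,-0.4],[[19.6,4,-40.6],-1.36,-0.4],[[19.6,4,-40.6],-1.36,-0.4],[[19.6,4,-40.6],-1.36,-0.4],[[19.6,4,-40.6],-1.36,-0.4],[[19.6,4,-40.6],-1.36,-0.4],[[19.6,4,-40.6],-1.36,-0.4],[[19.6,4,-40.6],-1.36,-0.4],[[19.6,4,-40.6],-1.36,-0.4]]'
python3 -m jog '[[[0,0,0],0,-0.4],[[0,0,0],0,-0.4]]'
python3 - <<'E'
from g import *
f=grab_frame("wrist");cv2.imwrite("pics/w5.png",f["image"])
g=grab_frame("scene")["image"];crop(g,165,150,365,330,4,"s5")
go([.5191,.3862,.191],-.442)
c,s=np.cos(-.442),np.sin(-.442)
for x,y in((-15,17),(-15,-17),(15,-17),(15,17)): print(proj(f,[.5191+(c*x-s*y)/1e3,.3862+(s*x+c*y)/1e3,.06],True).round(1))
E
```

```text
clock: 6.7
tcp_pos: [0.5187, 0.3846, 0.3635]
orientation: [-0.963, 1.53, -1.533]
contact_force: [0.5, 0.4, 0.7]
grip_width: 0.0601
clock: 6.95
tcp_pos: [0.5183, 0.3859, 0.364]
orientation: [-0.964, 1.53, -1.53]
contact_force: [-0.6, 0.3, -0.6]
grip_width: 0.0598
t=7.05 shift cm [-0.02 17.29  0.11] twist -0.003 yaw now -0.445 tcp [0.518  0.3864 0.3639] F [ 0.4  0.6 -0.4] w 0.0599 j7 -0.93
[268.4 182.6]
[269.1 220.4]
[303.  220.2]
[303.5 182.5]
```

View pics/w5.png

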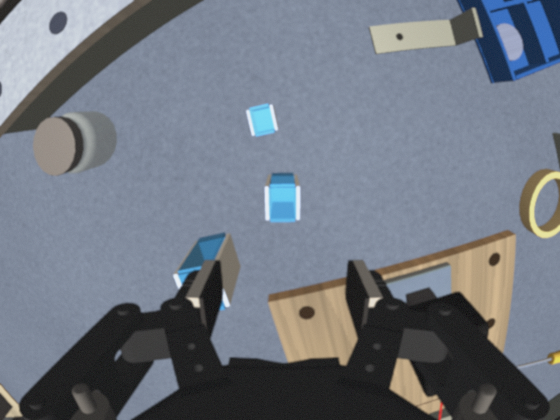

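View pics/s5.png

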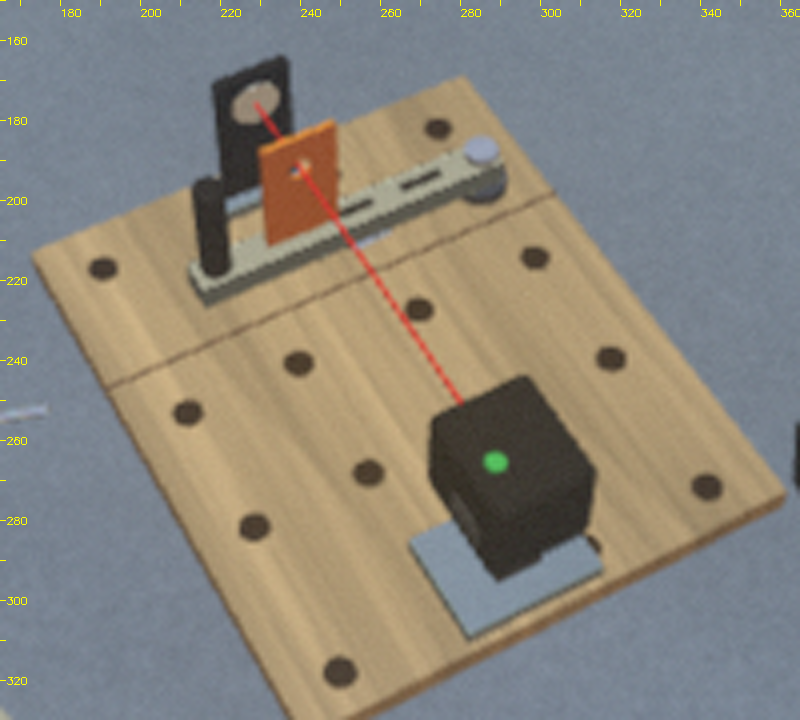

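The brace stayed seated after letting go. In the wrist view the large cell is at (207,270), the middle at (283,202) and the small at (262,120). The middle one is ours, with a fitted scale of 0.998 against 1.37 and 0.76. An enlarged crop will confirm it.

Run:
```python
from g import *
crop(cv2.imread("pics/w5.png"),250,160,320,230,8,"c6")
```

```text
(no output)
```

View pics/c6.png

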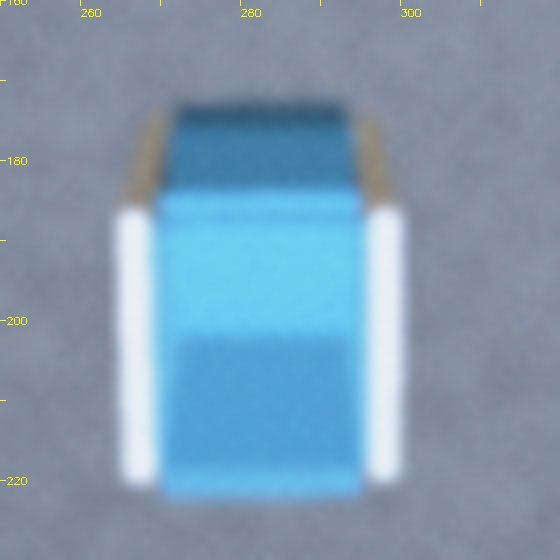

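```bash
python3 -m jog '[[[0,5,-0.1],0,-0.4],[[0,9,-0.1],0,-0.4],[[0,12,-0.1],0,-0.4],[[0,14,-0.1],0,-0.4],[[0,16,-0.1],0,-0.4],[[0,17.5,-0.1],0,-0.4],[[0,17.5,-0.1],0,-0.4]]' 40
python3 - <<'E'
from g import *
f=grab_frame("wrist");cv2.imwrite("pics/w6.png",f["image"])
g=grab_frame("scene")["image"];crop(g,340,220,440,360,5,"s6")
go([.5191,.3862,.189],-.442)
E
```

```text
clock: 7.92
tcp_pos: [0.5166, 0.3873, 0.1878]
orientation: [-0.967, 1.529, -1.529]
contact_force: [0.4, 1.1, 0.8]
grip_width: 0.0594
t=8.03 shift cm [0.04 0.03 0.23] twist -0.002 yaw now -0.444 tcp [0.5172 0.3876 0.1892] F [ 0.5  0.2 -0.5] w 0.0599 j7 -0.83
```

View pics/w6.png

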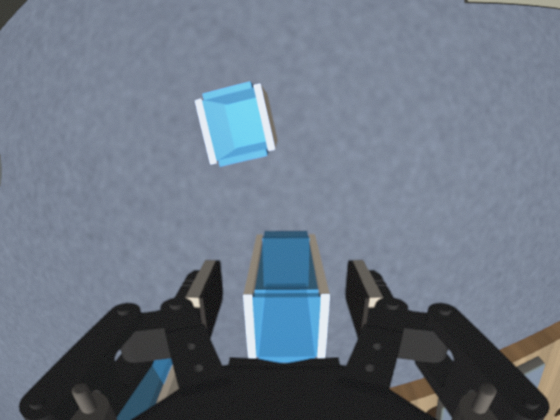

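View pics/s6.png

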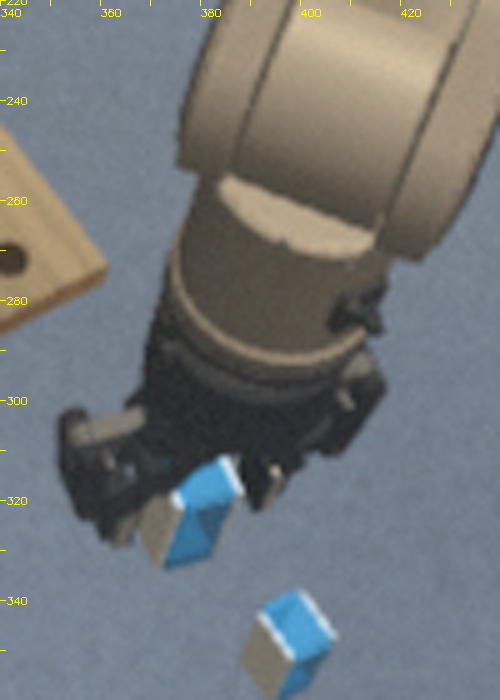

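Run:
```python
from g import *
f=grab_frame("wrist"); o=get_obs(); M=R.from_rotvec(o["orientation"]).as_matrix()
for x in (-22,-17,-12):
  for z in(-15,15): 
    p=o["tcp_pos"]+M@np.array([x/1e3,0,z/1e3]); p[2]=.06; print(x,z,proj(f,p,True).round(1))
```

```text
-22 -15 [244.6 272.6]
-22 15 [332.7 272.5]
-17 -15 [245.3 285.3]
-17 15 [331.8 285.1]
-12 -15 [246.  297.5]
-12 15 [330.9 297.3]
```

```bash
python3 -m jog '[[[0.15,0,0],0,-0.4],[[0.15,0,0],0,-0.1],[[0.15,0,0],0,0.1],[[0.15,0,0],0,0.3],[[0.15,0,0],0,0.6],[[0.15,0,0],0,1],[[0.15,0,0],0,1],[[0.15,0,0],0,1]]' 40
python3 - <<'E'
from g import *
f=grab_frame("wrist");cv2.imwrite("pics/w7.png",f["image"])
g=grab_frame("scene")["image"];crop(g,340,280,420,360,7,"s7")
go([.5191,.3862,.189],-.442)
E
```

```text
clock: 9.07
tcp_pos: [0.5164, 0.3861, 0.189]
orientation: [-0.965, 1.528, -1.528]
contact_force: [0.2, -1.0, 4.1]
grip_width: 0.03
t=9.18 shift cm [-0.12 -0.    0.24] twist -0.002 yaw now -0.444 tcp [0.5164 0.3861 0.189 ] F [ 0.2 -0.6  5.4] w 0.0293 j7 -0.83
```

View pics/w7.png

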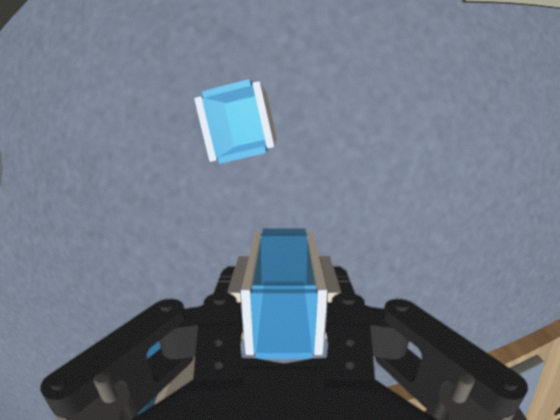

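View pics/s7.png

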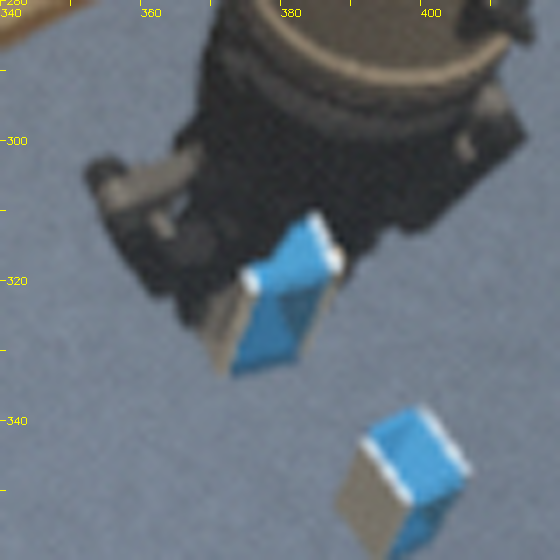

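The cell is gripped at 30 mm, with the pads on the frosted faces only. I'll lift it.

```bash
python3 -m jog '[[[0,-2,0],0,1],[[0,-6,0],0,1],[[0,-11,0],0,1],[[0,-16,0],0,1],[[0,-19,0],0,1],[[0,-19,0],0,1],[[0,-19,0],0,1]]' 40
python3 - <<'E'
from g import *
p=rig((0,20,110)); go([p[0],p[1],.379],-.2002)
f=grab_frame("wrist");cv2.imwrite("pics/w8.png",f["image"])
E
```

```text
clock: 10.05
tcp_pos: [0.5155, 0.3859, 0.3777]
orientation: [-0.968, 1.529, -1.529]
contact_force: [0.1, -0.5, -1.7]
grip_width: 0.0296
t=10.05 shift cm [24.85 -0.11 19.05] twist -0.244 yaw now -0.444 tcp [0.5155 0.3859 0.3777] F [ 0.1 -0.5 -1.7] w 0.0296 j7 -0.93
```

View pics/w8.png

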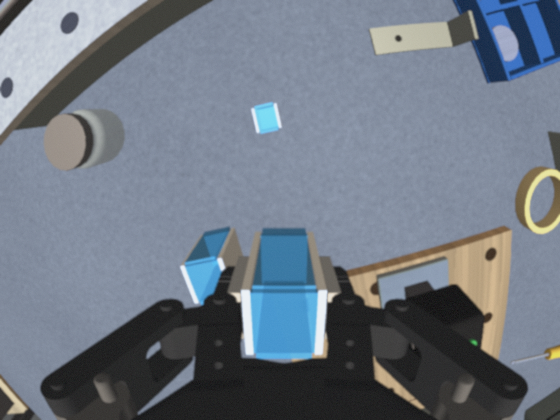

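The cell is lifted without slip. Its position in the wrist view is unchanged, and the load is about 1.7 N. Next I'll carry it above beam_mid.

```bash
python3 -m jog '[[[4,-0.1,3],-0.1,1],[[9,-0.1,7],-0.2,1],[[14,-0.1,11],-0.24,1],[[18.5,-0.1,14.5],-0.24,1],[[22,-0.1,17],-0.24,1],[[24,-0.1,18.5],-0.24,1],[[24.8,-0.1,19],-0.24,1],[[24.8,-0.1,19],-0.24,1],[[24.8,-0.1,19],-0.24,1]]'
python3 - <<'E'
from g import *
p=rig((0,20,110)); go([p[0],p[1],.269],-.2002)
E
```

```text
clock: 11.22
tcp_pos: [0.581, 0.0823, 0.3792]
orientation: [-1.107, 1.357, -1.355]
contact_force: [-0.8, 0.4, -1.6]
grip_width: 0.0298
t=11.22 shift cm [ 0.26 11.02  0.05] twist -0.001 yaw now -0.202 tcp [0.581  0.0823 0.3792] F [-0.8  0.4 -1.6] w 0.0298 j7 -0.22
```

```bash
python3 -m jog '[[[0,3,0],0,1],[[0,6,0],0,1],[[0,8.5,0],0,1],[[0,10,0],0,1],[[0,11,0],0,1],[[0,11,0],0,1],[[0,11,0],0,1],[[0,11,0],0,1]]'
python3 - <<'E'
from g import *
fs=grab_frame("scene");crop(fs["image"],205,140,345,280,5,"s9")
fd=grab_frame("side");crop(fd["image"],220,130,340,250,6,"d9")
f=grab_frame("wrist");cv2.imwrite("pics/w9.png",f["image"])
p=rig((0,20,110)); go([p[0],p[1],.269],-.2002)
o=get_obs();print(np.abs(o["qvel"]).max())
for x in(-15,15):
  for z in (80,140):
    for y in(3,37): q=rig((x,y,z)); print((x,y,z),proj(fs,q).round(1),proj(fd,q).round(1))
E
```

```text
clock: 12.22
tcp_pos: [0.5816, 0.0805, 0.2705]
orientation: [-1.104, 1.357, -1.358]
contact_force: [0.0, 0.2, -1.4]
grip_width: 0.0298
t=12.38 shift cm [ 0.09  0.11 -0.04] twist -0.004 yaw now -0.204 tcp [0.5814 0.0805 0.2701] F [-0.4 -0.  -1.6] w 0.0294 j7 -0.14
0.002975186608450711
(-15, 3, 80) [265.5 226.7] [271.9 201. ]
(-15, 37, 80) [272.7 237. ] [265.2 194.4]
(-15, 3, 140) [265.7 211.1] [271.8 184.6]
(-15, 37, 140) [273.1 221.6] [264.8 178. ]
(15, 3, 80) [254.4 231.7] [280.7 196.9]
(15, 37, 80) [261.3 242.2] [273.9 190.4]
(15, 3, 140) [254.  216.1] [280.8 180.5]
(15, 37, 140) [261.3 226.8] [273.7 174.1]
```

View pics/s9.png

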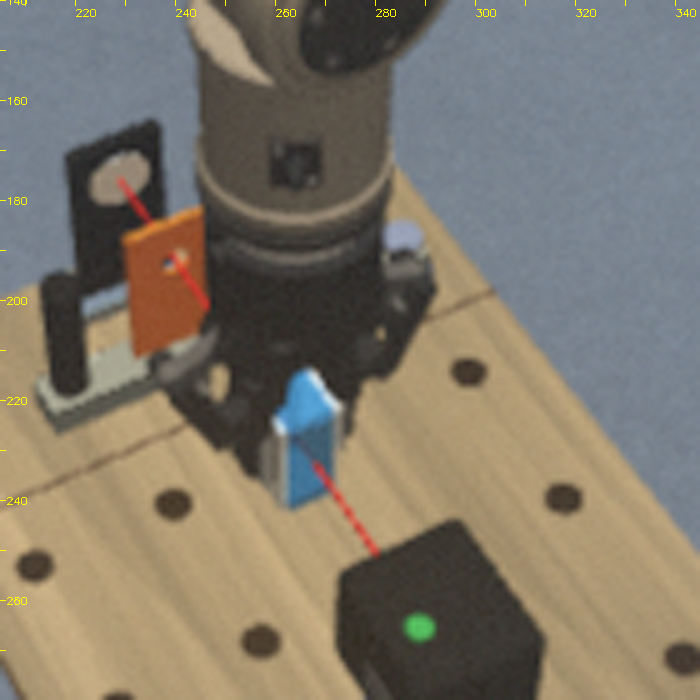

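View pics/d9.png

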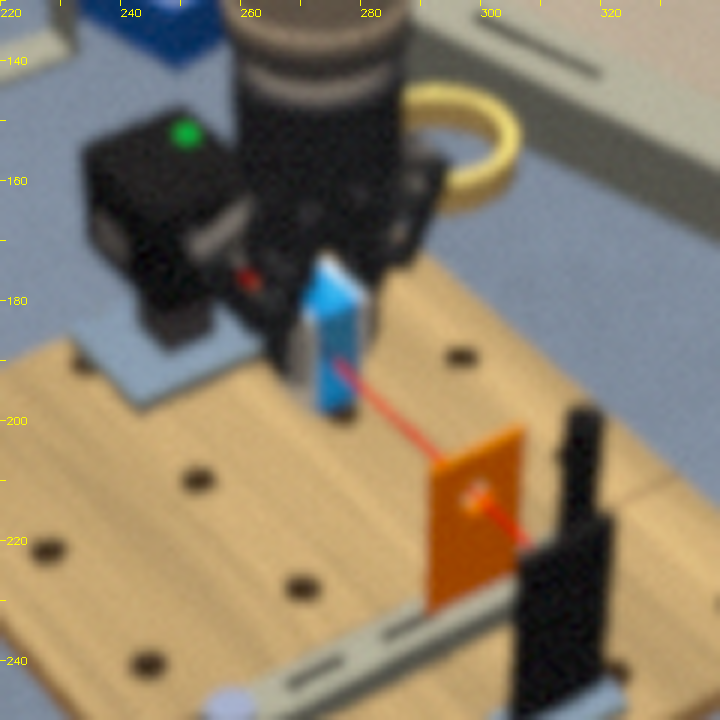

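View pics/w9.png

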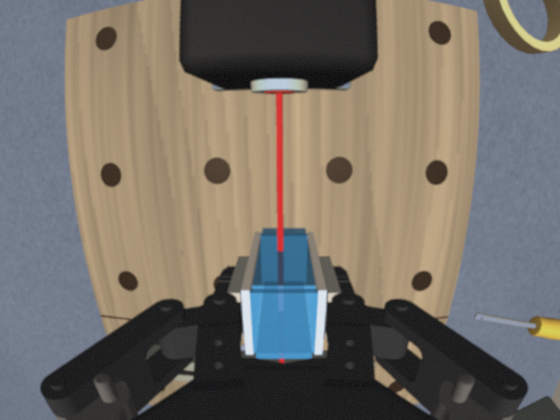

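Run:
```python
from g import *
f=grab_frame("wrist");crop(f["image"],225,215,345,370,5,"w10")
crop(grab_frame("scene")["image"],250,205,285,250,16,"s10")
crop(grab_frame("side")["image"],262,165,292,205,16,"d10")
```

```text
(no output)
```

View pics/w10.png

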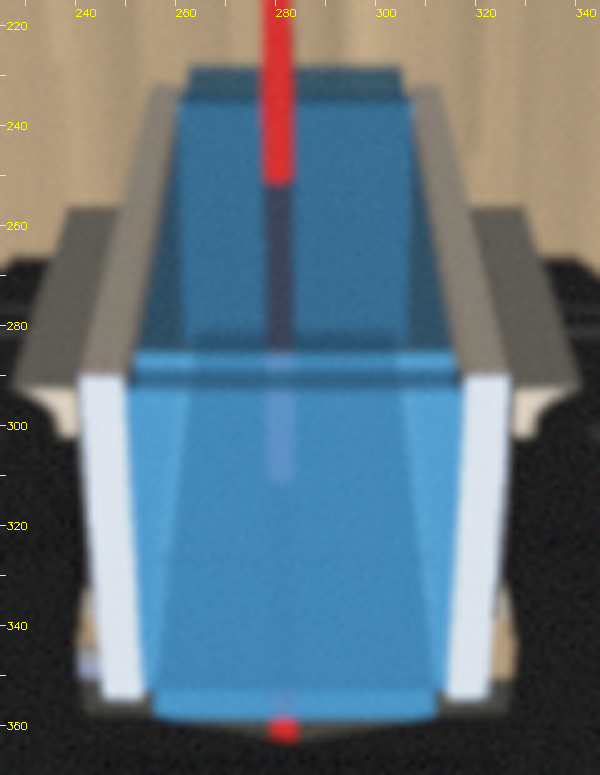

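View pics/s10.png

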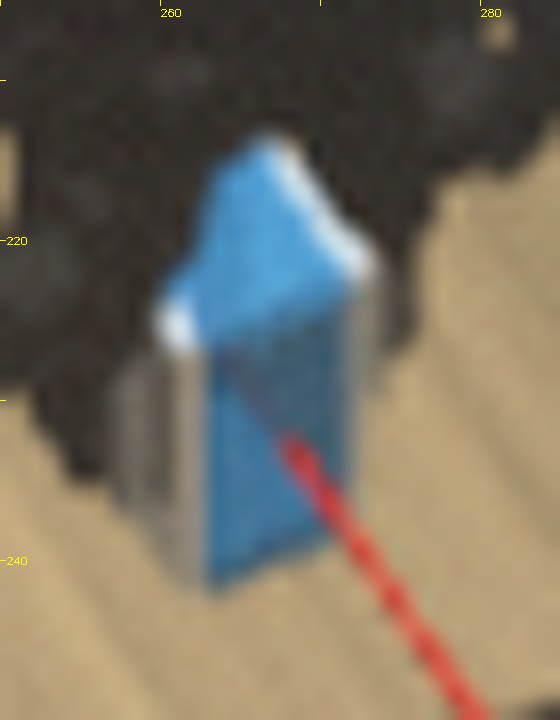

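View pics/d10.png

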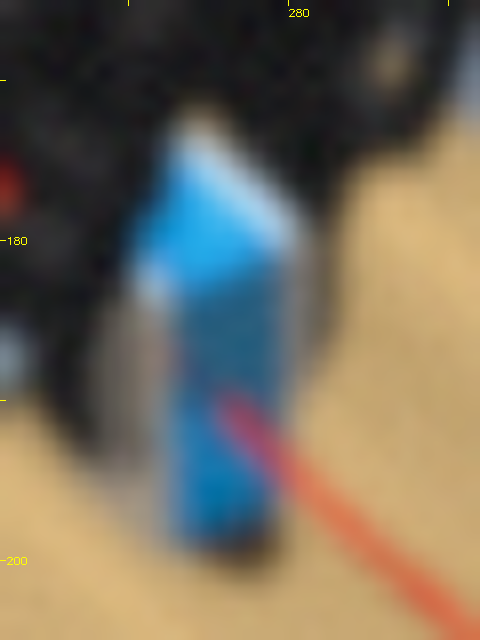

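Run:
```python
from g import *
f=grab_frame("wrist")
A=[onz(f,u,v,.110,True) for u,v in((279.6,95),(279.2,150),(278.8,200),(278.4,250))]
d=A[0]-A[-1]; print("beam yaw-90",np.arctan2(d[1],d[0])-np.pi/2, [a.round(4) for a in A])
# white frosted top edges z=.141: outer corners
z=.141
L=[onz(f,u,v,z,True) for u,v in((239,290),(243.3,355))]; Rr=[onz(f,u,v,z,True) for u,v in((325,290),(320.8,355))]
for E in(L,Rr):
    e=E[0]-E[1]; print(np.linalg.norm(e),np.arctan2(e[1],e[0])-np.pi/2)
print("width",np.linalg.norm(L[0]-Rr[0]),np.linalg.norm(L[1]-Rr[1]))
c=(L[0]+L[1]+Rr[0]+Rr[1])/4
n=np.array([-d[1],d[0]])/np.hypot(d[0],d[1]); print("centre offset from beam (+ = rig -x)",n@(c-A[0])[:2], "tcp",c, get_obs()["tcp_pos"])
M=R.from_rotvec(get_obs()["orientation"]).as_matrix();print(M.round(4))
```

```text
beam yaw-90 -0.2138725384795137 [array([0.5946, 0.1618, 0.11  ]), array([0.59  , 0.1404, 0.11  ]), array([0.5856, 0.1204, 0.11  ]), array([0.5809, 0.0987, 0.11  ])]
0.030433744428373533 -0.21476978986554496
0.03041243448160972 -0.19541957444833224
width 0.029931711081101927 0.030520446702243485
centre offset from beam (+ = rig -x) -0.001804522902285656 tcp [0.57899367 0.08154543 0.141     ] [0.58127559 0.08050202 0.26978994]
[[-2.027e-01  1.000e-04  9.792e-01]
 [-9.792e-01  1.000e-04 -2.027e-01]
 [-1.000e-04 -1.000e+00  1.000e-04]]
```

In the wrist and scene pictures the beam enters about 1.7 mm to the rig -x side of the cell's middle, and the cell is about 1 mm high. I'll trim both.

```bash
python3 -m jog '[[[0,0.05,-0.1],0.005,1],[[0,0.1,-0.17],0.005,1],[[0,0.1,-0.17],0.005,1],[[0,0.1,-0.17],0.005,1],[[0,0.1,-0.17],0.005,1],[[0,0.1,-0.17],0.005,1]]'
python3 - <<'E'
from g import *
f=grab_frame("wrist");crop(f["image"],225,215,345,370,5,"w11")
fs=grab_frame("scene");cv2.imwrite("pics/s11f.png",fs["image"]);crop(fs["image"],250,205,285,250,16,"s11")
crop(grab_frame("side")["image"],262,165,292,205,16,"d11")
p=rig((0,20,110)); go([p[0],p[1],.269],-.2002)
E
```

```text
clock: 13.32
tcp_pos: [0.5796, 0.0809, 0.2687]
orientation: [-1.103, 1.361, -1.361]
contact_force: [0.0, -0.8, -1.4]
grip_width: 0.0295
t=13.47 shift cm [ 0.08 -0.03  0.15] twist -0.009 yaw now -0.209 tcp [0.5796 0.0808 0.2687] F [-0.3  0.1 -1.5] w 0.0296 j7 -0.14
```

View pics/w11.png

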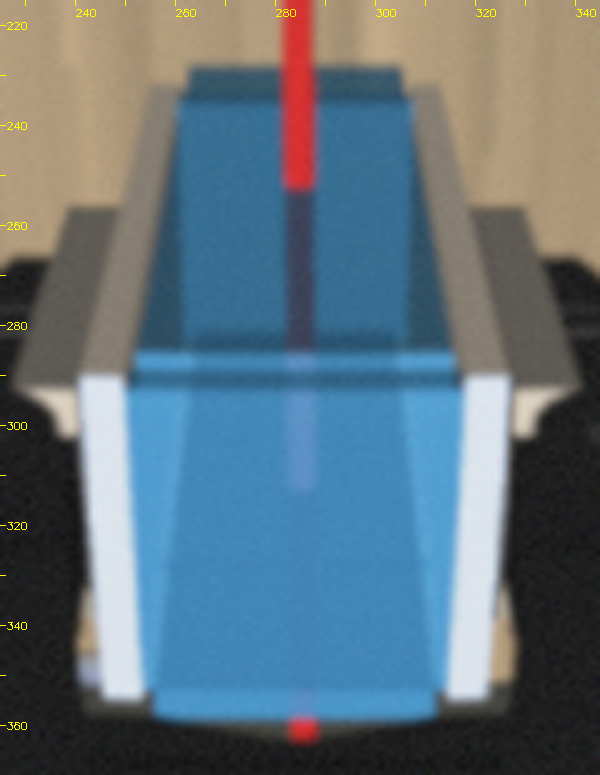

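View pics/s11.png

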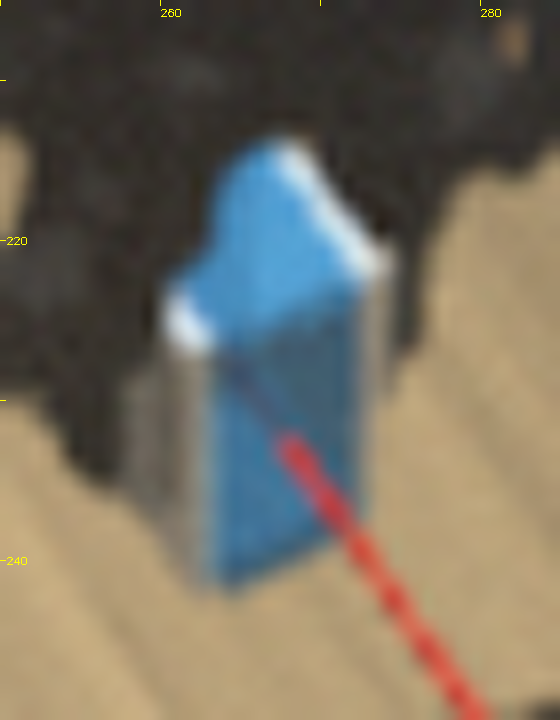

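View pics/d11.png

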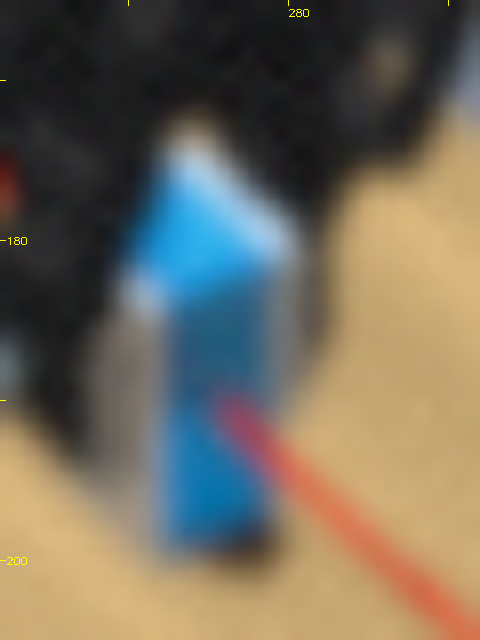

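View pics/s11f.png

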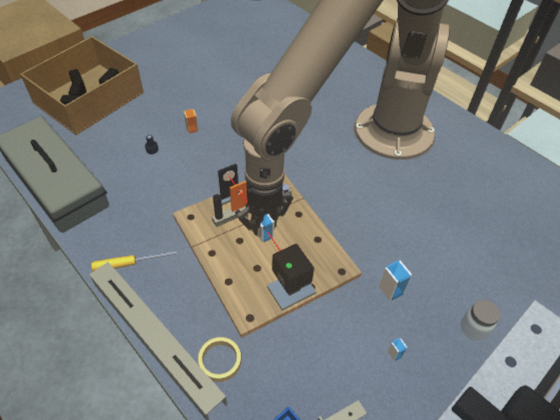

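In the wrist view the beam enters at (282.6,252) against a face centre of about 282, and leaves within 1 mm of the far face's centre. The scene and side views agree. The brace is seated and the amber cell (191,121) and dog (151,145) haven't moved, so I'm handing in.

Run:
```python
from bench import *
print(hand_in())
```

```text
the job is handed in; nothing more can be done
None
```

I swung the brace out until it clicked into its end detent, then picked up the middle-sized clear cell. I handed in at about 13.5 s while holding it still in the beam near beam_mid.

- **Brace:** it snapped away from the pushing finger and stayed out after I let go. The beam runs through the plate's hole and on to the backstop. I judged this from the images, as there is no joint reading.
- **Cell:** the fingers closed at 30 mm on the two frosted faces only, and its position in the wrist view did not change after lifting. Of the three clear cells, the one I took fitted the given size at a scale of 0.998; the other two came out at 1.37 and 0.76.
- **Beam through the cell:** my first placing was about 1.7 mm off to one side and 1 mm high, so I trimmed both. In the last wrist view the beam enters about 0.2 mm off the centre of the near clear face and leaves about 0.7 mm off the centre of the far one. The wrist camera put the beam's heading about 0.01 rad away from the rig fit made with the scene and side cameras. I set the cell between the two.
- **Left alone:** the amber cell and the bench dog stand where they were. The outside force readings I took stayed under about 6 N.

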